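# Zero the gauge, then wedge the block flush against its datum stop and hold it

### The job

Take the fixture key out of its holder and use its pin to press the gauge's recessed zero button fully down. Then push the key, pin down and upright, into whichever of the two gaps beside the aluminium block is wide enough to take it, so that its wedge drives the block flush against the opposite stop. Finish while still gripping the key and pressing it firmly down so that the block stays pressed flush: the slippery wedge does not stay tight by itself. Leave the bottle, screwdriver and cup alone.

Things in the scene. Friction and masses are not known exactly. Their poses are not given: they have to be found in the camera images.
- key: Loose fixture key, 96 mm tall, 0.22 kg, standing upright in the holder. Origin: centre of the flat tip of its pin, at the bottom; z up. Bottom to top: steel pin (7 mm round, z 0 to 12 mm), steel wedge (z 12 to 52), flange (30 x 28 mm, z 52 to 56), white grip (z 56 to 96). A half turn about z gives the same shape.
- key_nose (a point): Thin lower end of the key's polished, slippery wedge, on the key's axis 12 mm above the pin tip. The wedge is 26 mm wide (key x); its thickness (key y) grows evenly from 7 mm here to 27 mm, 40 mm higher; both faces slope alike.
- key_grip (a point): Point on the key's axis 79 mm above the pin tip, in the white plastic grip (30 mm in key x by 20 mm in key y, 40 mm tall, top 17 mm above this point), to be grasped from above.
- holder: Fixed grey socket: base plate 90 x 90 x 4 mm with an upright open-topped box, 42 (x) by 40 mm (y) outside, 30 by 28 mm inside, rim at 50 mm, inner floor at 6 mm. Origin: centre of its underside. The key stands on the inner floor, its x and y along the holder's, and is drawn straight up; its grip begins 12 mm above the rim.
- gauge: Fixed grey display unit, 90 (x) by 84 (y) by 50 mm tall, blank screen on its +x half; in its top, 22 mm from the centre towards its -x, a round hole of 16 mm diameter with the zero button inside. Origin: centre of its underside, z up. It and the holder may stand on either side of the bed.
- zero_top (a point): Centre of the top face of the white zero button (14 mm diameter), which lies 5 mm below the gauge's top face when not pressed (45 mm above the table) and moves with it.
- zero (a joint): Travel of the zero button, 0 (up) to 0.004 m (fully down). It moves straight down against a spring: 2 N to start, 4 N fully down, and springs back.
- bed: Fixed dark steel plate, 100 (x) by 190 (y) by 12 mm thick. Origin: centre of its underside on the table. Two low rails along its y (tops 24 mm above the table) guide the block along y. The stops stand on it at y = +52 and -52 mm, either way round, the block between them.
- block: Loose slippery aluminium block, 50 (x) by 60 (y) by 45 mm tall, about 0.36 kg, on the bed, its top 57 mm above the table, level with both stops. Origin: centre of its underside. It slides along the bed's y only (1.5 mm play at the rails). It starts 12.5 to 15.5 mm from the thin stop and 2.5 to 5.5 mm from the thick stop, 18 mm in all.
- thin_stop: Fixed steel stop, 60 (x) by 16 mm thick (y) by 45 mm tall, aligned with the bed. Origin: centre of its underside, 12 mm above the table. The gap wide enough for the key is between it and the block; with the block flush on the other stop it is 18 mm, and the wedge sits tight, its axis 17 mm from this origin, its pin tip about 23 mm above the table.
- thick_stop: Fixed steel stop, 60 mm (x) by 36 mm thick (y) by 45 mm tall, aligned with the bed. Origin: centre of its underside, on the bed's top. The block must end flush against it (origins then 48 mm apart).
- bottle: Loose bystander: small plastic bottle, 36 mm diameter, 95 mm tall, origin under its centre. Leave it alone.
- screwdriver: Loose bystander: screwdriver 170 mm long lying on the table. Leave it alone.
- cup: Loose bystander: small white bowl 60 mm across, 25 mm tall, origin under its centre. Leave it alone.

How it is judged:
By the outcome, as a careful person would: the job done as asked, in the order asked, and still so for the second after the job is handed in, while the arm keeps its last pose, push and grip.
It also fails if it takes over 45 s, if anything falls off the work surface, if the arm or the gripper's body presses on something with over 40 N, if the wrist force passes 120 N, or if a joint passes its speed limit or range.

### The arm

A 6-joint arm with a two-finger parallel gripper is mounted at the origin on the work surface. World frame = base frame: x ahead of the robot, y to its left, z up, the work surface at z = 0. Lengths are in m, angles in rad, forces in N, time in s.
With the tool pointing down it reaches from about 0.275 to 0.975 m from the base axis. Payload 8.4 kg.
Tool frame: the origin (TCP) lies at the very end of the fingers, on their centre line; the grasp point (between the pads) lies 19 mm behind it (manip.tcp_to_grasp is the distance from the TCP to the grasp point, in m); z points along the fingers, y is the direction in which the jaws open and shut (so a half turn about z gives the same grasp; the last joint's range is limited). The gripper opens to 92 mm and grips with 3 to 60 N. Pads are 20 mm wide; open, the fingers measure 128 mm over their backs; the gripper's body (75 mm by 189 mm) begins 69 mm behind the grasp point.
Start: joints at [1.101, 0.353, 1.633, -0, 1.155, -0.002], TCP at [0.282, 0.558, 0.215] pointing down, gripper open.
Joint ranges: [-2.63, 2.63], [-0.92, 2.1], [0.06, 2.66], [-1.3, 4.44], [0, 2.69], [-3.02, 3.02]. Speed limits (rad/s): [2.22, 2.22, 2.79, 3.14, 3.14, 3.14].

### API

Orientations are given as a unit quaternion [w, x, y, z].
In Python, from cell import manip, snapshot, get_calibration gives the robot as it stands.
- The arm moves only by the shell command python3 -m inch 'ROWS' [OPENING] [FORCE]. ROWS is JSON, a list of rows, each an object with "translation": the shift along the tool's x, y, z scaled (see below), a list of three; "rotation": the turn, a rotation vector about the tool's x, y, z scaled (see below), a list of three. In form: [{"translation": [dx, dy, dz], "rotation": [wx, wy, wz]}, ...]. A call has 1 to 5 rows; each row shifts and turns the commanded pose from where the row before left it, along the tool's axes as they then stand; what a row does not reach is not made up. The controller multiplies each number of a shift by 0.03 m and each number of a turn by 0.15 rad. A row lasts 1/8 s, in which the tool goes at most 62.5 mm and 10.7 degrees, less where a joint would pass 70% of its speed; a pose out of reach is approached as far as the arm can. A call with a number of a shift or a turn outside -1 to 1 is refused whole. A call with a gripper value outside its range is refused whole. OPENING is the opening in per cent of the stroke, from 0 (shut) to 100 (fully open), set as the call begins (- or left out, the last holds). The fingers move at their own pace and stop on an object; FORCE is the grip in N (left out, the last holds). Time passes only in rows, so rows that do not move let the fingers close. It gives the time, the measured TCP pose, the force and the opening at its end, in the units of the state.
- manip.state(): the state, without advancing time (a new reading comes with each control period).
- snapshot(name): name is "side" or "top" or "wrist"; returns the picture (420x560x3 uint8, red, green, blue); there is no depth.
- get_calibration(name): a dict with "mtx" (3x3 intrinsics, pixels), "R" (3x3) and "t" (3): a world point X has camera coordinates R X + t. Camera axes: x right, y down, z forward; pixel columns grow to the right and rows downward; lengths in m; the calibration is good to about 2 mm. A picture is of the moment at which its call begins: read the wrist's pose just before it. get_calibration takes no time and is no camera call; for the wrist camera it gives the pose at the moment of the call.
- manip.job_done(): hands the job in, once; it reports no verdict.
The state is a dict: "time": time; "joint_pos": joint angles; "dq": joint speeds; "joint_efforts": joint torques, N m; "ee_pos": TCP position; "tcp_rot": TCP orientation; "ft_force": force on the tool from outside, world axes, zero at the start; "torque": the same for the moment, N m; "width": finger opening in m.
Only numpy, scipy, OpenCV 4.12 (cv2) and the standard library are available. Lean on these libraries where they do the work, as an engineer would, in place of code of your own. Each camera call takes 0.05 s, during which the arm holds its last target.

## Working session

There is one attempt and no reset: what is moved stays moved. The work goes in short steps, Python scripts to look and compute and a shell command to move; the robot and the scene stay as the last step left them, time stands still between calls to the robot, and variables do not carry over. Pictures are saved under pics/ and viewed, and the job is handed in when it is done.

```bash
ls; mkdir -p pics
python3 - <<'E'
from cell import manip, snapshot, get_calibration
import cv2
for n in ("side","top","wrist"):
    c=get_calibration(n); print(n,c)
    cv2.imwrite(f"pics/{n}0.png",snapshot(n)[:,:,::-1])
print(manip.state(), manip.tcp_to_grasp)
E
```

```text
pics
side {'mtx': array([[422.17019604,   0.        , 279.26626015],
       [  0.        , 422.17019604, 219.92734114],
       [  0.        ,   0.        ,   1.        ]]), 'R': array([[ 0.88926475, -0.45738694, -0.00232288],
       [-0.36293388, -0.70251747, -0.6121668 ],
       [ 0.27836524,  0.54522141, -0.79072524]]), 't': array([-0.53199356,  0.26172247,  0.72569616])}
top {'mtx': array([[424.94680098,   0.        , 276.7615734 ],
       [  0.        , 424.94680098, 217.41890718],
       [  0.        ,   0.        ,   1.        ]]), 'R': array([[ 0.00194729, -0.99999752, -0.00108302],
       [-0.99396004, -0.0018167 , -0.10972753],
       [ 0.10972529,  0.00129015, -0.99396111]]), 't': array([0.02201354, 0.61738882, 0.84469387])}
wrist {'mtx': array([[307.87718517,   0.        , 283.48088462],
       [  0.        , 307.87718517, 210.38742726],
       [  0.        ,   0.        ,   1.        ]]), 'R': array([[ 0.45060617,  0.89272153, -0.0015346 ],
       [ 0.86777449, -0.43760916,  0.23551149],
       [ 0.20957462, -0.10745462, -0.97187035]]), 't': array([-0.62465666, -0.02825399,  0.38806263])}
{'time': 0.15, 'joint_pos': array([ 1.10058075e+00,  3.53490115e-01,  1.63393858e+00, -1.52650569e-05,
        1.15520503e+00, -2.38746403e-03]), 'dq': array([ 0.00129376, -0.00258528, -0.00147417, -0.00054151, -0.00038015,
        0.00097642]), 'joint_efforts': array([ 3.59470823e-04, -5.94207537e+01, -3.34464276e+01,  6.96309353e-02,
        2.05187575e-02, -5.40478936e-05]), 'ee_pos': array([0.28167346, 0.55751622, 0.21404607]), 'tcp_rot': array([-1.15075110e-04,  2.31783720e-01,  9.72767206e-01, -5.07706615e-04]), 'ft_force': array([ 0.48154079, -0.31817761, -0.02180558]), 'torque': array([ 0.05991836,  0.03079014, -0.01594942]), 'width': 0.09216929536509902} 0.0187
```

View pics/top0.png

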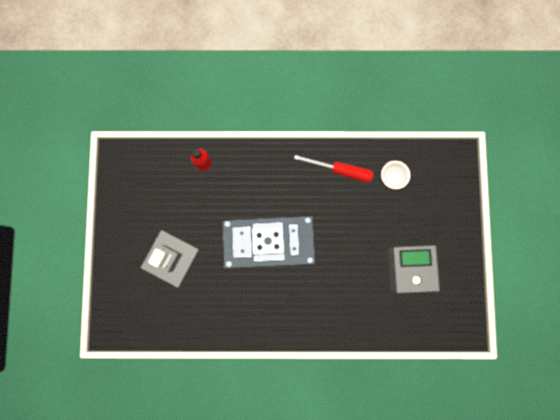

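View pics/side0.png

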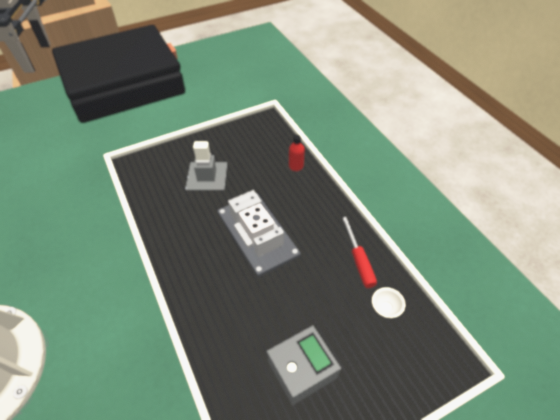

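View pics/wrist0.png

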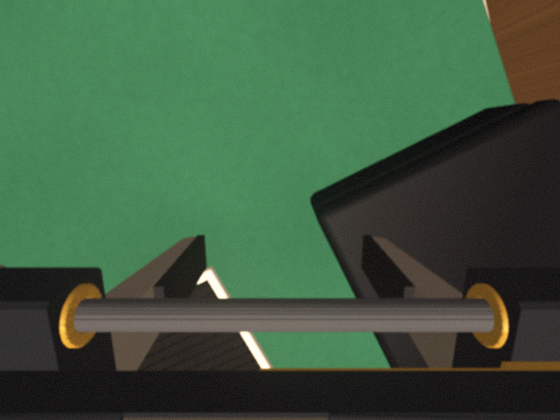

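The top view shows the key in its holder at about (168,258), the bed at (268,242) with the thick stop on the left and the thin stop on the right, and the gauge at (415,270). The bottle, screwdriver and cup lie further up the picture. I'll enlarge these areas.

Run:
```python
import cv2
t=cv2.imread("pics/top0.png"); s=cv2.imread("pics/side0.png")
def crop(im,x0,y0,w,h,k,n): cv2.imwrite(f"pics/{n}.png",cv2.resize(im[y0:y0+h,x0:x0+w],None,fx=k,fy=k,interpolation=cv2.INTER_CUBIC))
crop(t,135,220,75,75,8,"c_tk"); crop(t,215,210,108,66,7,"c_tb"); crop(t,380,235,70,65,8,"c_tg")
crop(s,180,130,60,65,9,"c_sk"); crop(s,215,185,90,90,6,"c_sb"); crop(s,260,320,90,80,7,"c_sg")
```

```text
(no output)
```

View pics/c_tk.png

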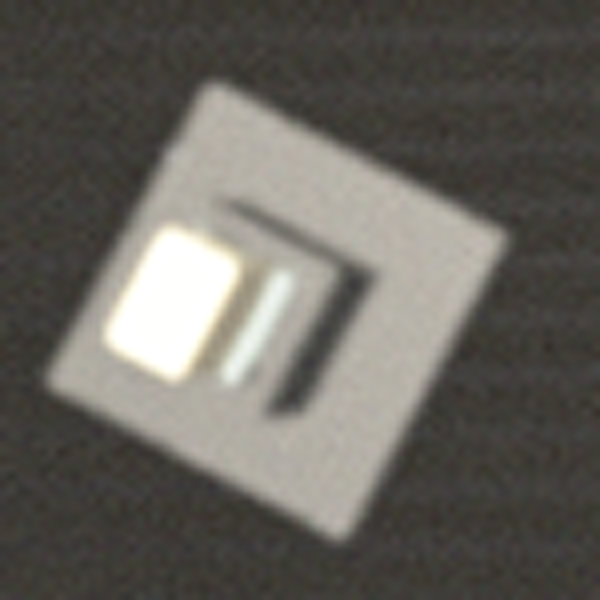

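View pics/c_tb.png

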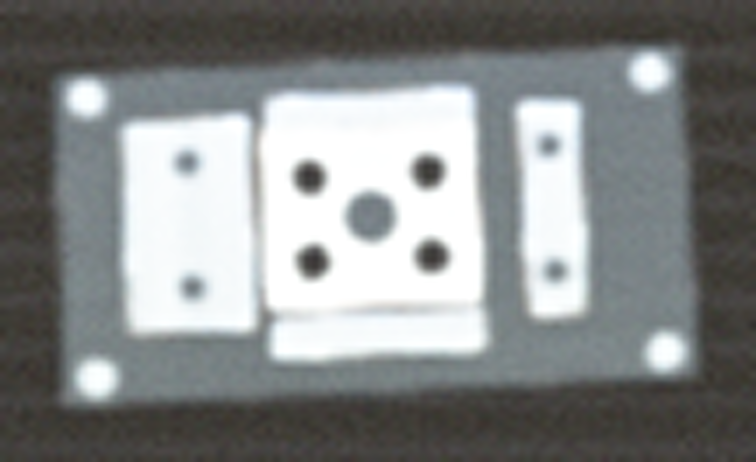

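View pics/c_tg.png

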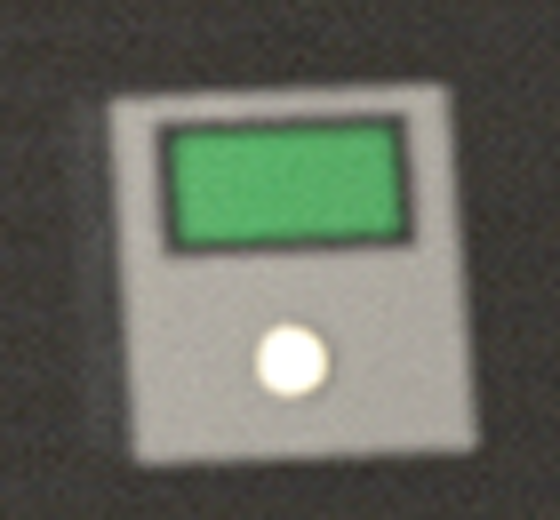

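View pics/c_sk.png

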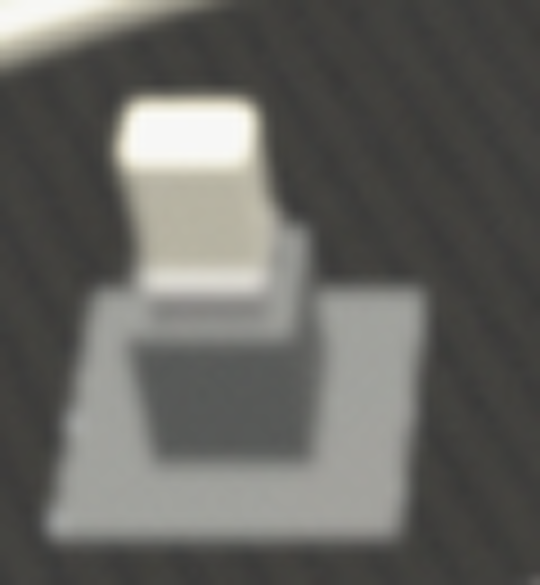

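View pics/c_sb.png

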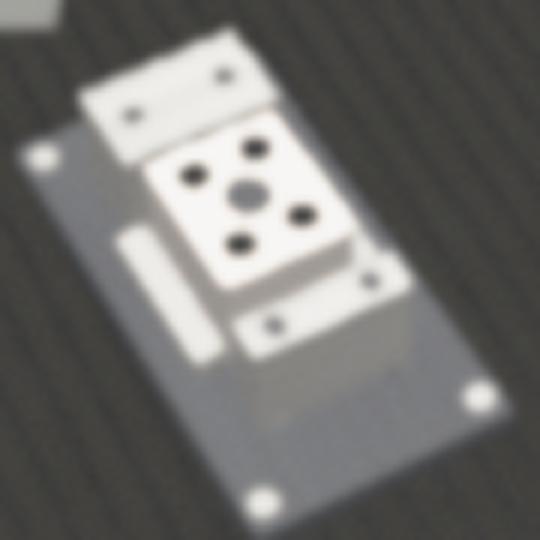

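View pics/c_sg.png

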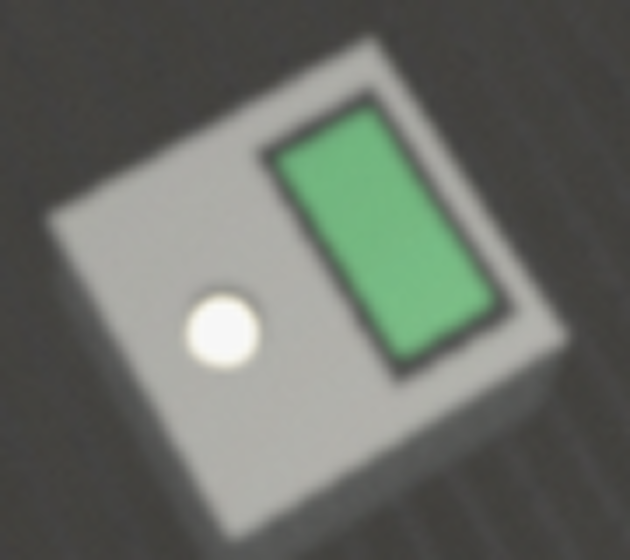

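```bash
cat > geo.py <<'E'
import numpy as np, cv2
from cell import get_calibration
C={n:get_calibration(n) for n in("top","side")}
def P(n):
    c=C[n]; return c["mtx"]@np.c_[c["R"],c["t"]]
OFF={"tk":(135,220,8),"tb":(215,210,7),"tg":(380,235,8),"sk":(180,130,9),"sb":(215,185,6),"sg":(260,320,7)}
def px(k,p):
    x0,y0,s=OFF[k]; return np.array([x0+(p[0]+.5)/s-.5,y0+(p[1]+.5)/s-.5])
def tri(a,b,Pa=None,Pb=None):
    X=cv2.triangulatePoints(P("top") if Pa is None else Pa,P("side") if Pb is None else Pb,a.reshape(2,1),b.reshape(2,1)); return (X[:3]/X[3]).ravel()
def ray(calib,p,z):
    R,t=np.array(calib["R"]),np.array(calib["t"]); o=-R.T@t; d=R.T@np.linalg.solve(calib["mtx"],[p[0],p[1],1.]); return o+d*(z-o[2])/d[2]
E
python3 - <<'E'
from geo import *
np.set_printoptions(precision=4,suppress=True)
for n,a,pa,b,pb in [("grip",'tk',(175,303),'sk',(190,133)),
 ("hA",'tk',(510,237),'sk',(427,290)),("hB",'tk',(345,545),'sk',(402,540)),("hC",'tk',(48,382),'sk',(45,540)),("hD",'tk',(213,80),'sk',(95,290)),
 ("sc1",'tb',(97,379),'sb',(42,157)),("sc2",'tb',(649,72),'sb',(480,397)),("sc3",'tb',(665,352),'sb',(262,503)),
 ("thin1",'tb',(548,145),'sb',(371,281)),("thin2",'tb',(556,270),'sb',(275,325)),
 ("thick1",'tb',(187,162),'sb',(224,76)),("thick2",'tb',(193,288),'sb',(133,115)),("block",'tb',(371,216),'sb',(248,195)),
 ("but",'tg',(291,360),'sg',(222,331)),("g1",'tg',(112,98),'sg',(373,40)),("g2",'tg',(448,85),'sg',(568,340)),("g3",'tg',(480,443),'sg',(235,540)),("g4",'tg',(137,465),'sg',(47,215))]:
    A,B=px(a,pa),px(b,pb); X=tri(A,B)
    z={"gr":.102,"h":.004}.get(n[:2],None)
    z=.102 if n=="grip" else .004 if n[0]=="h" else .012 if n[:2]=="sc" else .045 if n=="but" else .05 if n[0]=="g" else .057
    print(n,X,"zfix",ray(C["top"],A,z)[:2],ray(C["side"],B,z)[:2],z)
E
```

```text
grip [0.5329 0.2519 0.0962] zfix [0.5334 0.2501] [0.5308 0.2456] 0.102
hA [0.5548 0.1692 0.1038] zfix [0.5525 0.1895] [0.5913 0.2659] 0.004
hB [ 0.5125  0.215  -0.0024] zfix [0.4718 0.2311] [0.5502 0.1848] 0.004
hC [ 0.501   0.3601 -0.1421] zfix [0.5141 0.3107] [0.4686 0.227 ] 0.004
hD [0.5484 0.2664 0.0398] zfix [0.5942 0.2696] [0.5112 0.3074] 0.004
sc1 [0.5208 0.125  0.0087] zfix [0.522  0.1243] [0.5189 0.1227] 0.012
sc2 [ 0.6139 -0.0413  0.0078] zfix [ 0.6147 -0.0415] [ 0.6112 -0.0433] 0.012
sc3 [ 0.5292 -0.0456  0.0086] zfix [ 0.5304 -0.0458] [ 0.5272 -0.0471] 0.012
thin1 [ 0.5884 -0.0091  0.0518] zfix [ 0.5889 -0.0092] [ 0.5858 -0.0122] 0.057
thin2 [ 0.5522 -0.0112  0.0527] zfix [ 0.5531 -0.0114] [ 0.5499 -0.0136] 0.057
thick1 [0.5831 0.095  0.0519] zfix [0.5838 0.0942] [0.5803 0.0913] 0.057
thick2 [0.5469 0.0928 0.0525] zfix [0.5478 0.0921] [0.5447 0.0896] 0.057
block [0.5675 0.0419 0.0528] zfix [0.5684 0.0415] [0.5651 0.0392] 0.057
but [ 0.4896 -0.2574  0.0412] zfix [ 0.4911 -0.2566] [ 0.4876 -0.258 ] 0.045
g1 [ 0.5554 -0.2128  0.0461] zfix [ 0.5565 -0.2122] [ 0.5531 -0.2138] 0.05
g2 [ 0.5587 -0.2974  0.047 ] zfix [ 0.5599 -0.2969] [ 0.5564 -0.2977] 0.05
g3 [ 0.4693 -0.3014  0.0484] zfix [ 0.4709 -0.3013] [ 0.4675 -0.3012] 0.05
g4 [ 0.4642 -0.2161  0.0478] zfix [ 0.4653 -0.2158] [ 0.4629 -0.2165] 0.05
```

Key x lies at about -27°, so the present tool yaw already suits it. The bed's yaw is about +2.9°, the block is about 13.9 mm from the thin stop, and the heights agree with the text to within 5 mm. Moving towards the holder.

```bash
cat >> geo.py <<'E'
from scipy.spatial.transform import Rotation as Ro
def go(target, yawy_deg=None):
    """remaining shift (tool units) to a TCP target; yawy_deg: wanted tool-y heading (mod 180)"""
    from cell import manip
    s=manip.state(); q=s["tcp_rot"]; R=Ro.from_quat([q[1],q[2],q[3],q[0]]).as_matrix()
    d=R.T@(np.array(target)-s["ee_pos"])
    h=np.degrees(np.arctan2(R[1,1],R[0,1])); out=d/.03
    print("t",s["time"],"pos",s["ee_pos"].round(4),"y-heading",h.round(2),"tilt deg",np.degrees(R[:2,2]).round(2),"F",s["ft_force"].round(1),"w",round(s["width"],4))
    print("shift units",out.round(2), "mm world",((np.array(target)-s["ee_pos"])*1e3).round(1))
    if yawy_deg is not None:
        # level the tool and set heading
        e=(yawy_deg-h+90)%180-90; hh=np.radians(h+e)
        Rd=np.array([[np.sin(hh),np.cos(hh),0],[-np.cos(hh),np.sin(hh),0],[0,0,-1]])
        Rd[:,0]=np.cross(Rd[:,1],Rd[:,2])
        print("turn units",(Ro.from_matrix(R.T@Rd).as_rotvec()/.15).round(2))
E
python3 -m inch '[{"translation":[-1,-0.45,0],"rotation":[0,0,0]},{"translation":[-1,-0.45,0],"rotation":[0,0,0]},{"translation":[-1,-0.45,0],"rotation":[0,0,0]},{"translation":[-1,-0.45,0],"rotation":[0,0,0]},{"translation":[-1,-0.45,0],"rotation":[0,0,0]}]'
python3 -m inch '[{"translation":[-1,-0.45,0],"rotation":[0,0,0]},{"translation":[-1,-0.45,0],"rotation":[0,0,0]},{"translation":[-1,-0.45,0],"rotation":[0,0,0]},{"translation":[0,0,0],"rotation":[0,0,0]}]'
python3 - <<'E'
from geo import *
from cell import manip,snapshot,get_calibration
go([.532,.2482,.2],62.7)
c=get_calibration("wrist"); np.savez("w1.npz",**c)
cv2.imwrite("pics/w1.png",snapshot("wrist")[:,:,::-1])
E
```

```text
time: 0.78
ee_pos: [0.3857, 0.429, 0.2144]
tcp_rot: [-0.0, 0.232, 0.973, -0.0]
ft_force: [-0.5, 0.6, 0.1]
width: 0.0918
time: 1.27
ee_pos: [0.4483, 0.3517, 0.2144]
tcp_rot: [-0.0, 0.233, 0.972, -0.0]
ft_force: [-0.9, 1.5, -0.4]
width: 0.0917
t 1.275 pos [0.4483 0.3517 0.2144] y-heading 63.05 tilt deg [-0.01 -0.03] F [-0.9  1.5 -0.4] w 0.0917
shift units [-4.05 -1.81  0.48] mm world [  83.7 -103.5  -14.4]
turn units [-0.    0.    0.04]
```

View pics/w1.png

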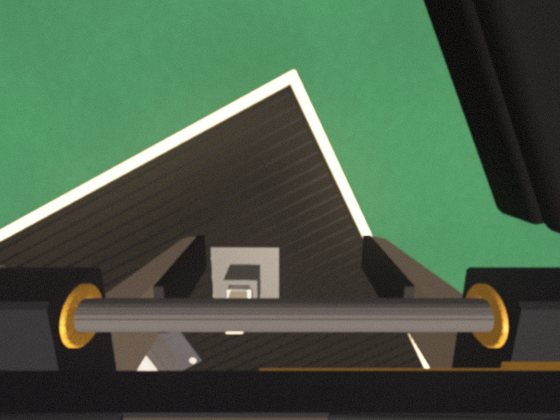

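The holder shows at (245,270), with the grip half hidden behind the bar at (235,297). I'll move closer so it clears the bar.

```bash
python3 -m inch '[{"translation":[-1,-0.45,0],"rotation":[0,0,0]},{"translation":[-1,-0.45,0],"rotation":[0,0,0]},{"translation":[-1,-0.45,0],"rotation":[0,0,0]},{"translation":[-0.5,-0.2,0],"rotation":[0,0,0]},{"translation":[0,0,0],"rotation":[0,0,0]}]'
python3 - <<'E'
from geo import *
from cell import manip,snapshot,get_calibration
go([.532,.2482,.2],62.7)
c=get_calibration("wrist"); np.savez("w2.npz",**c)
im=snapshot("wrist")[:,:,::-1]
cv2.imwrite("pics/w2.png",im)
cv2.imwrite("pics/w2c.png",cv2.resize(im[160:310,200:360],None,fx=4,fy=4,interpolation=cv2.INTER_CUBIC))
E
```

```text
time: 1.95
ee_pos: [0.5201, 0.2646, 0.2145]
tcp_rot: [-0.0, 0.232, 0.973, 0.0]
ft_force: [0.3, -0.2, -1.4]
width: 0.0921
t 1.95 pos [0.5201 0.2646 0.2145] y-heading 63.15 tilt deg [-0.02  0.01] F [ 0.3 -0.2 -1.4] w 0.0921
shift units [-0.6  -0.31  0.48] mm world [ 11.9 -16.4 -14.5]
turn units [ 0.   -0.    0.05]
```

View pics/w2c.png

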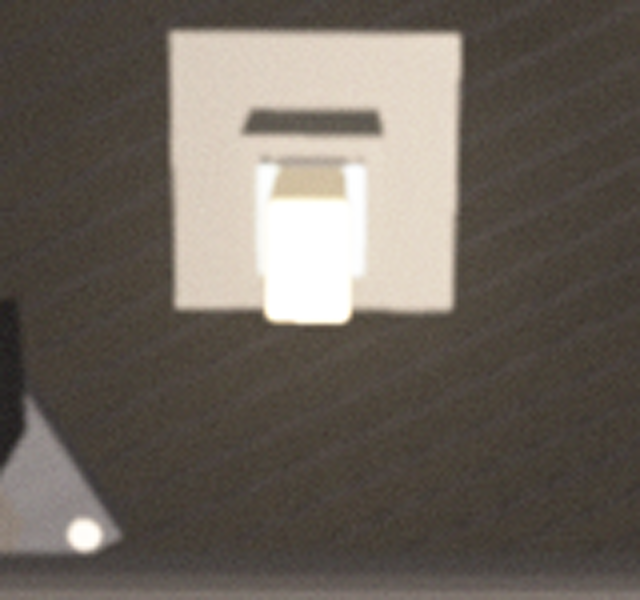

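Run:
```python
from geo import *
np.set_printoptions(precision=4,suppress=True)
c=dict(np.load("w2.npz")); f=lambda x,y:np.array([200+(x+.5)/4-.5,160+(y+.5)/4-.5])
print("grip",ray(c,f(309,260),.102)); H=[ray(c,f(*p),.004) for p in[(170,31),(462,33),(453,312),(176,310)]]
print("holder",np.mean(H,0),np.degrees(np.arctan2(*(H[0]-H[1])[1::-1])),np.degrees(np.arctan2(*(H[0]-H[3])[1::-1])))
print("screw",ray(c,f(84,535),.012))
Pw=c["mtx"]@np.c_[c["R"],c["t"]]
print(tri(px('tk',(175,303)),f(309,260),P("top"),Pw),tri(px('sk',(190,133)),f(309,260),P("side"),Pw))
go([.532,.2482,.128],62.7)
```

```text
grip [0.5334 0.2512 0.102 ]
holder [0.5341 0.2508 0.004 ] -117.22414412936301 152.59338019803351
screw [0.6067 0.1276 0.012 ]
[0.5336 0.2508 0.0999] [0.5328 0.2507 0.0977]
t 2.0 pos [0.5197 0.265  0.2144] y-heading 63.17 tilt deg [-0.03  0.02] F [-0.3  0.4  0.4] w 0.0921
shift units [-0.62 -0.31  2.88] mm world [ 12.3 -16.8 -86.4]
turn units [ 0.   -0.    0.05]
```

The wrist view puts the grip at (0.5334, 0.2512), which agrees with the top view to 1 mm. The side camera is biased by about 3 mm. I'll use (0.5333, 0.2506) and descend.

```bash
python3 -m inch '[{"translation":[-0.62,-0.23,0],"rotation":[0,0,0.05]},{"translation":[0,0,0.8],"rotation":[0,0,0]},{"translation":[0,0,0.9],"rotation":[0,0,0]},{"translation":[0,0,0.9],"rotation":[0,0,0]},{"translation":[0,0,0],"rotation":[0,0,0]}]'
python3 - <<'E'
from geo import *
go([.5333,.2506,.068],62.7)
E
```

```text
time: 2.62
ee_pos: [0.5324, 0.2491, 0.1348]
tcp_rot: [-0.001, 0.235, 0.972, -0.001]
ft_force: [0.2, -0.2, -0.8]
width: 0.0918
t 2.625 pos [0.5324 0.2491 0.1348] y-heading 62.78 tilt deg [-0.2 -0.1] F [ 0.2 -0.2 -0.8] w 0.0918
shift units [-0.01  0.06  2.23] mm world [  0.9   1.5 -66.8]
turn units [-0.02 -0.02  0.01]
```

```bash
python3 -m inch '[{"translation":[0,0.05,0.7],"rotation":[0,0,0]},{"translation":[0,0,0.7],"rotation":[0,0,0]},{"translation":[0,0,0.6],"rotation":[0,0,0]},{"translation":[0,0,0.23],"rotation":[0,0,0]},{"translation":[0,0,0],"rotation":[0,0,0]}]'
python3 - <<'E'
from geo import *
go([.5333,.2506,.068],62.7)
E
```

```text
time: 3.25
ee_pos: [0.5344, 0.2512, 0.0697]
tcp_rot: [-0.0, 0.235, 0.972, -0.0]
ft_force: [-0.1, -0.1, 0.2]
width: 0.092
t 3.25 pos [0.5344 0.2512 0.0697] y-heading 62.77 tilt deg [-0.01 -0.01] F [-0.1 -0.1  0.2] w 0.092
shift units [ 0.02 -0.03  0.06] mm world [-1.1 -0.6 -1.7]
turn units [-0.   -0.    0.01]
```

Good. Closing with firm force.

```bash
python3 -m inch '[{"translation":[0.02,-0.03,0.05],"rotation":[0,0,0]},{"translation":[0,0,0],"rotation":[0,0,0]},{"translation":[0,0,0],"rotation":[0,0,0]},{"translation":[0,0,0],"rotation":[0,0,0]},{"translation":[0,0,0],"rotation":[0,0,0]}]' 0 50
python3 -m inch '[{"translation":[0,0,0],"rotation":[0,0,0]},{"translation":[0,0,0],"rotation":[0,0,0]},{"translation":[0,0,0],"rotation":[0,0,0]}]'
python3 - <<'E'
from geo import *
go([.5333,.2506,.068],62.7)
E
```

```text
time: 3.88
ee_pos: [0.5334, 0.2507, 0.0683]
tcp_rot: [0.0, 0.235, 0.972, 0.0]
ft_force: [0.1, 0.3, 0.2]
width: 0.0438
time: 4.25
ee_pos: [0.5334, 0.2506, 0.0682]
tcp_rot: [0.0, 0.235, 0.972, 0.0]
ft_force: [-0.3, -0.6, 0.0]
width: 0.0198
t 4.25 pos [0.5334 0.2506 0.0682] y-heading 62.77 tilt deg [0. 0.] F [-0.3 -0.6  0. ] w 0.0198
shift units [ 0.   -0.    0.01] mm world [-0.1 -0.  -0.2]
turn units [ 0.   -0.    0.01]
```

```bash
python3 -m inch '[{"translation":[0,0,-0.3],"rotation":[0,0,0]},{"translation":[0,0,-0.5],"rotation":[0,0,0]},{"translation":[0,0,-0.8],"rotation":[0,0,0]},{"translation":[0,0,-1],"rotation":[0,0,0]},{"translation":[0,0,-1],"rotation":[0,0,0]}]'
python3 - <<'E'
from geo import *
go([.4905,-.2565,.175],90)
from cell import snapshot
for n in("top","side"): cv2.imwrite(f"pics/{n}1.png",snapshot(n)[:,:,::-1])
E
```

```text
time: 4.88
ee_pos: [0.5334, 0.2507, 0.1782]
tcp_rot: [0.0, 0.235, 0.972, 0.0]
ft_force: [0.6, -0.1, -2.8]
width: 0.02
t 4.875 pos [0.5334 0.2507 0.1782] y-heading 62.77 tilt deg [0.04 0.02] F [ 0.6 -0.1 -2.8] w 0.02
shift units [ -6.47 -15.69   0.1 ] mm world [ -42.9 -507.2   -3.2]
turn units [ 0.    0.   -3.17]
```

View pics/side1.png

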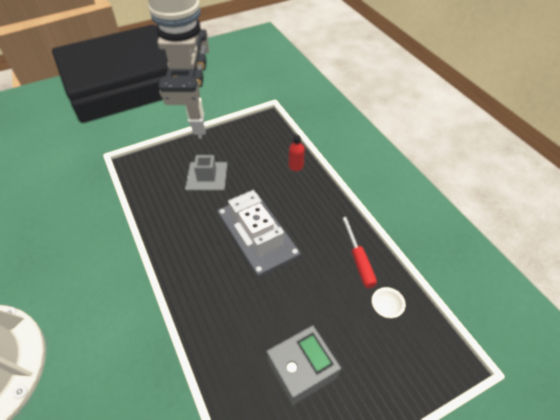

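The holder is now empty at (205,170) and the key hangs upright from the gripper at (198,125). Heading for the gauge, turning to the bed's heading on the way.

```bash
python3 -m inch '[{"translation":[0,-0.7,0],"rotation":[0,0,-0.9]},{"translation":[0,-0.7,0],"rotation":[0,0,-0.9]},{"translation":[0,-0.8,0],"rotation":[0,0,-0.9]},{"translation":[0,-0.8,0],"rotation":[0,0,-0.8]},{"translation":[0.2,-0.9,0],"rotation":[0,0,0]}]'
python3 - <<'E'
from geo import *
go([.4905,-.2565,.175],92.8)
E
```

```text
time: 5.6
ee_pos: [0.505, 0.1367, 0.1755]
tcp_rot: [-0.0, -0.026, 1.0, -0.0]
ft_force: [0.2, -0.1, -1.5]
width: 0.02
t 5.6 pos [0.505  0.1367 0.1755] y-heading 92.96 tilt deg [-0.04 -0.01] F [ 0.2 -0.1 -1.5] w 0.02
shift units [  1.16 -13.06   0.02] mm world [ -14.5 -393.2   -0.5]
turn units [-0.   -0.    0.02]
```

```bash
python3 -m inch '[{"translation":[0.1,-1,0],"rotation":[0,0,0]},{"translation":[0.1,-1,0],"rotation":[0,0,0]},{"translation":[0.1,-1,0],"rotation":[0,0,0]},{"translation":[0.1,-1,0],"rotation":[0,0,0]},{"translation":[0.1,-1,0],"rotation":[0,0,0]}]'
python3 -m inch '[{"translation":[0.1,-1,0],"rotation":[0,0,0]},{"translation":[0.1,-1,0],"rotation":[0,0,0]},{"translation":[0.1,-1,0],"rotation":[0,0,0]},{"translation":[0.1,-1,0],"rotation":[0,0,0]},{"translation":[0.1,-1,0],"rotation":[0,0,0]}]'
python3 -m inch '[{"translation":[0.1,-1,0],"rotation":[0,0,0]},{"translation":[0.06,-1,0],"rotation":[0,0,0]},{"translation":[0,0,0],"rotation":[0,0,0]}]'
python3 - <<'E'
from geo import *
from cell import snapshot
go([.4905,-.2565,.12],92.8)
im=snapshot("wrist")[:,:,::-1]
cv2.imwrite("pics/w3.png",im)
E
```

```text
time: 6.22
ee_pos: [0.4973, -0.014, 0.1755]
tcp_rot: [-0.0, -0.025, 1.0, 0.0]
ft_force: [0.3, 0.6, -2.5]
width: 0.0199
time: 6.85
ee_pos: [0.4898, -0.1645, 0.1755]
tcp_rot: [-0.0, -0.025, 1.0, 0.0]
ft_force: [0.0, -0.0, -2.6]
width: 0.0198
time: 7.22
ee_pos: [0.4882, -0.2252, 0.1755]
tcp_rot: [-0.0, -0.024, 1.0, -0.0]
ft_force: [0.0, 0.2, -2.4]
width: 0.0196
t 7.225 pos [ 0.4882 -0.2252  0.1755] y-heading 92.73 tilt deg [-0.03 -0.  ] F [ 0.   0.2 -2.4] w 0.0196
shift units [-0.03 -1.05  1.85] mm world [  2.3 -31.3 -55.5]
turn units [-0.   -0.   -0.01]
```

View pics/w3.png

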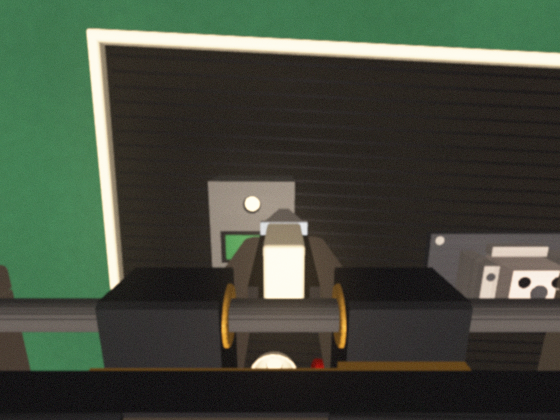

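The wrist view shows the button at (252,204). I'll move above it and take a fine reading.

```bash
python3 - <<'E'
from geo import *
print(ray(get_calibration("wrist"),(252,204),.045))
E
python3 -m inch '[{"translation":[-0.05,-1,0],"rotation":[0,0,0]},{"translation":[0,-0.04,0.7],"rotation":[0,0,0]},{"translation":[0,0,0.7],"rotation":[0,0,0]},{"translation":[0,0,0],"rotation":[0,0,0]}]'
python3 - <<'E'
from geo import *
from cell import snapshot
go([.4905,-.2565,.12],92.8)
c=get_calibration("wrist"); np.savez("w4.npz",**c)
for n,(x,y,w,h) in {"wrist":(200,130,160,150),"top":(370,220,100,90),"side":(240,290,120,110)}.items():
    im=snapshot(n)[:,:,::-1]; cv2.imwrite(f"pics/{n}4.png",cv2.resize(im[y:y+h,x:x+w],None,fx=5,fy=5,interpolation=cv2.INTER_CUBIC)) if n!="wrist" else cv2.imwrite(f"pics/{n}4.png",cv2.resize(im[y:y+h,x:x+w],None,fx=4,fy=4,interpolation=cv2.INTER_CUBIC))
E
```

```text
[ 0.49123463 -0.25566092  0.045     ]
time: 7.78
ee_pos: [0.4904, -0.2532, 0.1326]
tcp_rot: [-0.002, -0.025, 1.0, 0.001]
ft_force: [-0.9, 0.1, -2.6]
width: 0.0192
t 7.775 pos [ 0.4904 -0.2532  0.1326] y-heading 92.88 tilt deg [-0.19  0.11] F [-0.9  0.1 -2.6] w 0.0192
shift units [-0.   -0.11  0.42] mm world [  0.1  -3.3 -12.6]
turn units [ 0.01 -0.02  0.01]
```

View pics/wrist4.png

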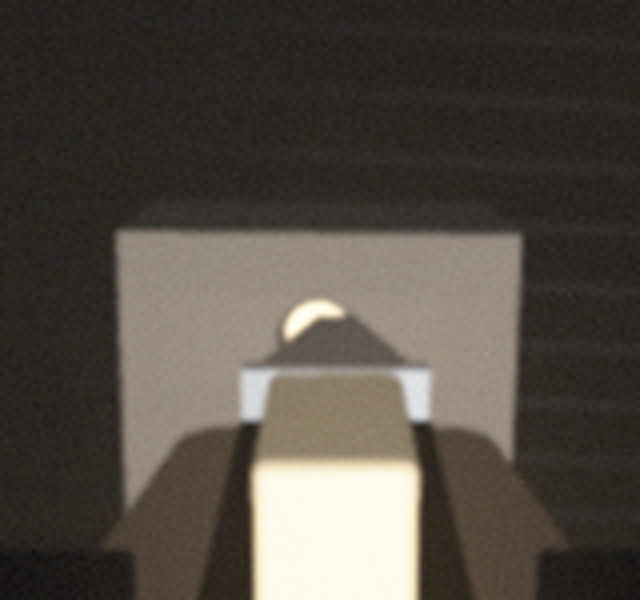

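View pics/side4.png

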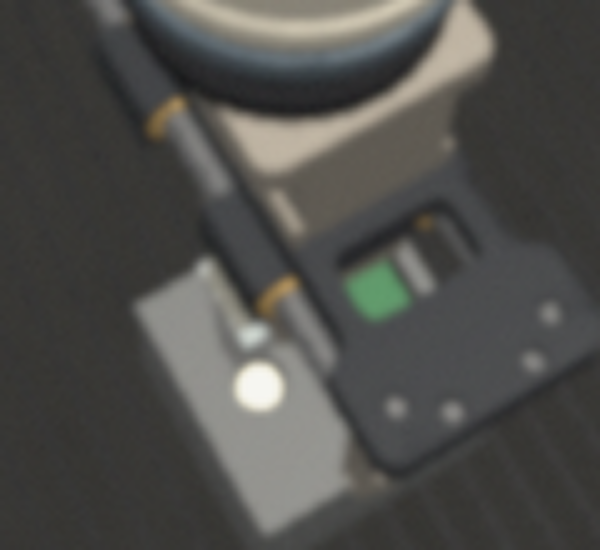

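View pics/top4.png

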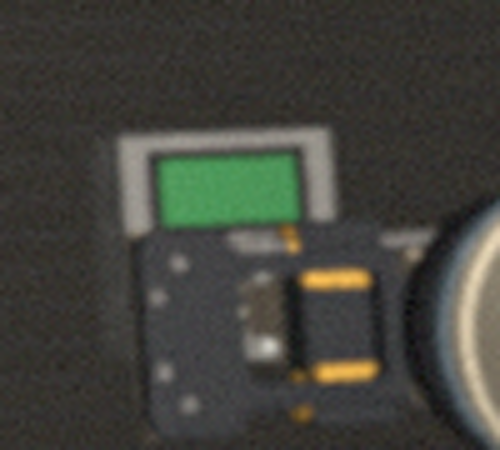

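The three estimates agree to within 3 mm, against ±4.5 mm of pin clearance. Centring, then pressing.

```bash
python3 -m inch '[{"translation":[-0.01,-0.11,0.3],"rotation":[0.01,-0.02,0]},{"translation":[0,0,0.1],"rotation":[0,0,0]},{"translation":[0,0,0],"rotation":[0,0,0]}]'
python3 - <<'E'
from geo import *
go([.4908,-.2565,.103],92.8)
E
```

```text
time: 8.3
ee_pos: [0.4919, -0.2581, 0.1219]
tcp_rot: [0.001, -0.025, 1.0, -0.001]
ft_force: [0.1, 1.2, -2.7]
width: 0.0196
t 8.3 pos [ 0.4919 -0.2581  0.1219] y-heading 92.84 tilt deg [ 0.15 -0.06] F [ 0.1  1.2 -2.7] w 0.0196
shift units [0.04 0.06 0.63] mm world [ -1.1   1.6 -18.9]
turn units [-0.01  0.02  0.  ]
```

```bash
python3 -m inch '[{"translation":[0.03,0.05,0],"rotation":[0,0,0]},{"translation":[0,0,0.2],"rotation":[0,0,0]},{"translation":[0,0,0.2],"rotation":[0,0,0]},{"translation":[0,0,0],"rotation":[0,0,0]}]'
python3 - <<'E'
from geo import *
go([.4908,-.2565,.103],92.8)
E
```

```text
time: 8.8
ee_pos: [0.4908, -0.2565, 0.1095]
tcp_rot: [0.001, -0.025, 1.0, -0.0]
ft_force: [-0.7, -0.0, -2.1]
width: 0.0197
t 8.8 pos [ 0.4908 -0.2565  0.1095] y-heading 92.85 tilt deg [ 0.12 -0.05] F [-0.7 -0.  -2.1] w 0.0197
shift units [-0.    0.    0.22] mm world [ 0.   0.  -6.5]
turn units [-0.01  0.01  0.01]
```

```bash
python3 -m inch '[{"translation":[0,0,0.1],"rotation":[0,0,0]},{"translation":[0,0,0],"rotation":[0,0,0]}]'
python3 -m inch '[{"translation":[0,0,0.1],"rotation":[0,0,0]},{"translation":[0,0,0],"rotation":[0,0,0]}]'
python3 -m inch '[{"translation":[0,0,0.06],"rotation":[0,0,0]},{"translation":[0,0,0],"rotation":[0,0,0]},{"translation":[0,0,0],"rotation":[0,0,0]}]'
```

```text
time: 9.05
ee_pos: [0.4914, -0.2568, 0.1072]
tcp_rot: [0.002, -0.025, 1.0, -0.001]
ft_force: [-1.0, -1.2, -1.0]
width: 0.0198
time: 9.3
ee_pos: [0.4914, -0.2569, 0.1043]
tcp_rot: [0.002, -0.025, 1.0, -0.001]
ft_force: [-1.0, 0.1, 0.3]
width: 0.0194
time: 9.68
ee_pos: [0.4915, -0.2569, 0.103]
tcp_rot: [0.002, -0.025, 1.0, -0.001]
ft_force: [-1.6, 1.0, 6.5]
width: 0.02
```

The force has risen 8.7 N above baseline at the expected bottom depth. I'll press slightly more to be certain.

```bash
python3 -m inch '[{"translation":[0,0,0.04],"rotation":[0,0,0]},{"translation":[0,0,0],"rotation":[0,0,0]},{"translation":[0,0,0],"rotation":[0,0,0]},{"translation":[0,0,0],"rotation":[0,0,0]}]'
python3 - <<'E'
from geo import *
go([.4908,-.2565,.103],92.8)
from cell import snapshot
im=snapshot("side")[:,:,::-1]; cv2.imwrite("pics/s5.png",cv2.resize(im[290:400,240:360],None,fx=5,fy=5,interpolation=cv2.INTER_CUBIC))
E
```

```text
time: 10.18
ee_pos: [0.4917, -0.2569, 0.1027]
tcp_rot: [0.002, -0.025, 1.0, -0.001]
ft_force: [-4.1, 2.9, 16.0]
width: 0.0199
t 10.175 pos [ 0.4917 -0.2569  0.1027] y-heading 92.84 tilt deg [ 0.23 -0.1 ] F [-4.1  2.9 16. ] w 0.0199
shift units [ 0.03  0.02 -0.01] mm world [-0.9  0.4  0.3]
turn units [-0.01  0.03  0.01]
```

View pics/s5.png

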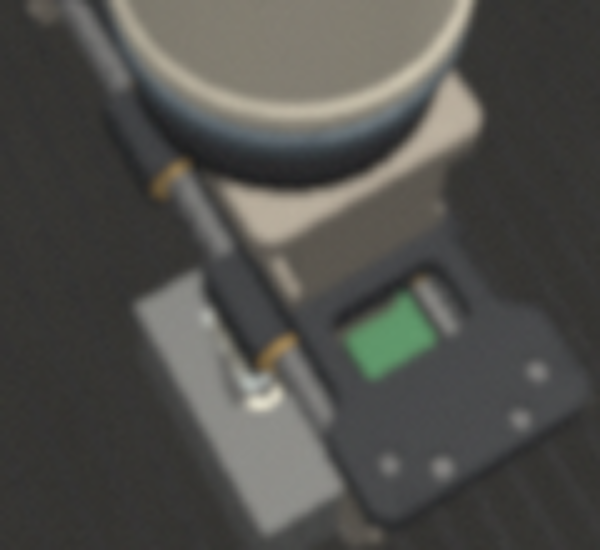

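The pin is inside the hole and on the button at (258,395). At 18 N the tool barely moved further, so the button is bottomed. Lifting and going to the bed.

```bash
python3 -m inch '[{"translation":[0,0,-0.3],"rotation":[0,0,0]},{"translation":[0,0,-0.6],"rotation":[-0.01,0.03,0]},{"translation":[0,0,-0.8],"rotation":[0,0,0]},{"translation":[0,0.4,-0.3],"rotation":[0,0,0]},{"translation":[-0.3,1,0],"rotation":[0,0,0]}]'
python3 -m inch '[{"translation":[-0.4,1,0],"rotation":[0,0,0]},{"translation":[-0.4,1,0],"rotation":[0,0,0]},{"translation":[-0.4,1,0],"rotation":[0,0,0]},{"translation":[-0.4,1,0],"rotation":[0,0,0]},{"translation":[-0.4,1,0],"rotation":[0,0,0]}]'
python3 - <<'E'
from geo import *
go([.5702,.0052,.145],92.8)
E
```

```text
time: 10.85
ee_pos: [0.4979, -0.2141, 0.1615]
tcp_rot: [-0.0, -0.024, 1.0, -0.0]
ft_force: [0.3, 0.4, -2.6]
width: 0.0191
time: 11.48
ee_pos: [0.55, -0.0597, 0.1604]
tcp_rot: [-0.001, -0.025, 1.0, 0.0]
ft_force: [0.5, -0.3, -2.6]
width: 0.0197
t 11.475 pos [ 0.55   -0.0597  0.1604] y-heading 92.86 tilt deg [-0.15  0.01] F [ 0.5 -0.3 -2.6] w 0.0197
shift units [-0.78  2.13  0.51] mm world [ 20.2  64.9 -15.4]
turn units [ 0.   -0.02  0.01]
```

```bash
python3 -m inch '[{"translation":[-0.4,1,0],"rotation":[0,0,0]},{"translation":[-0.38,1,0],"rotation":[0,-0.02,0]},{"translation":[0,0.08,0],"rotation":[0,0,0]},{"translation":[0,0,0],"rotation":[0,0,0]}]'
python3 - <<'E'
from geo import *
from cell import snapshot
go([.5702,.0052,.145],92.8)
c=get_calibration("wrist"); np.savez("w6.npz",**c)
for n,(x,y,w,h) in {"wrist":(180,130,200,150),"top":(210,200,120,90),"side":(200,170,120,110)}.items():
    im=snapshot(n)[:,:,::-1]; k=4 if n=="wrist" else 5
    cv2.imwrite(f"pics/{n}6.png",cv2.resize(im[y:y+h,x:x+w],None,fx=k,fy=k,interpolation=cv2.INTER_CUBIC))
E
```

```text
time: 11.98
ee_pos: [0.57, 0.0021, 0.1605]
tcp_rot: [0.0, -0.025, 1.0, -0.0]
ft_force: [0.2, 0.2, -1.8]
width: 0.0195
t 11.975 pos [0.57   0.0021 0.1605] y-heading 92.9 tilt deg [ 0.01 -0.01] F [ 0.2  0.2 -1.8] w 0.0195
shift units [-0.01  0.1   0.52] mm world [  0.2   3.1 -15.5]
turn units [-0.    0.    0.01]
```

View pics/wrist6.png

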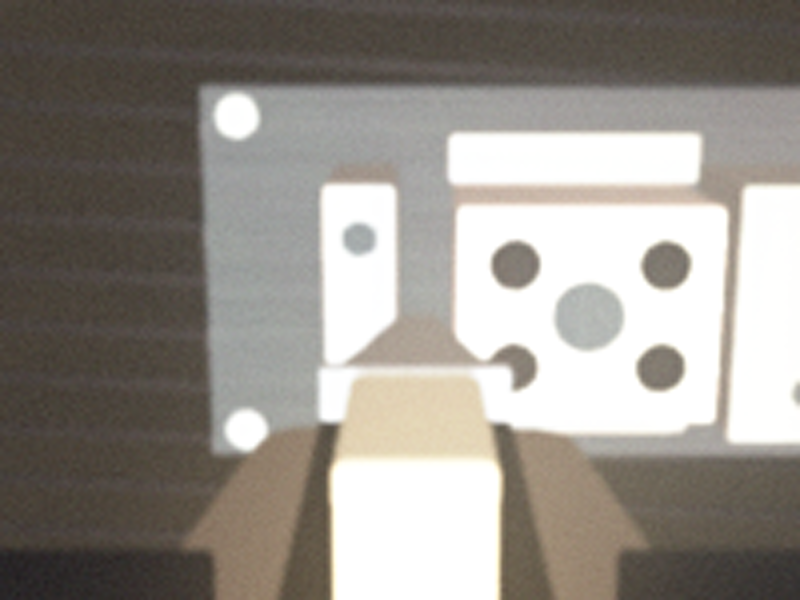

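View pics/side6.png

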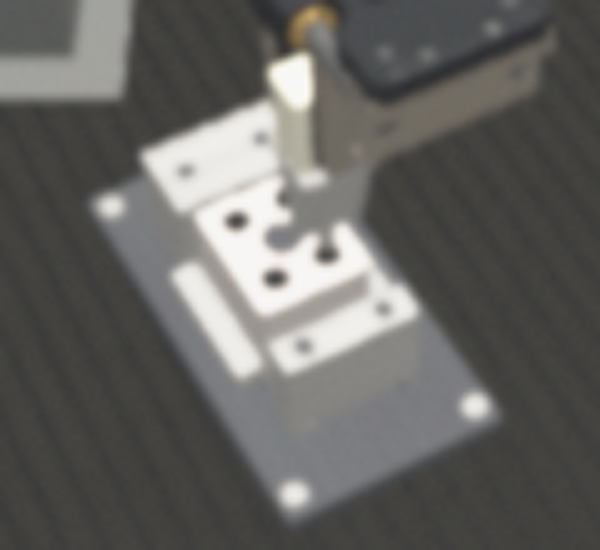

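View pics/top6.png

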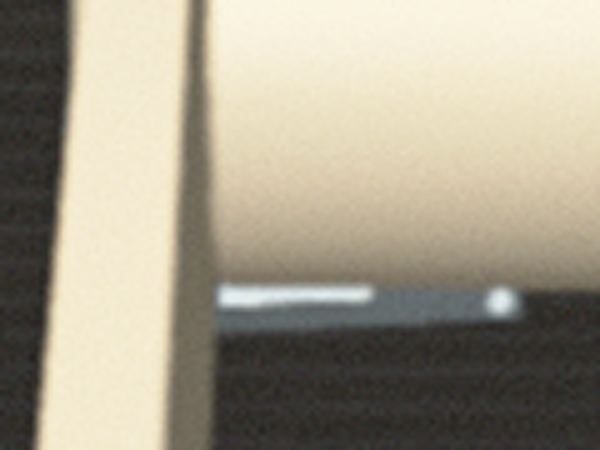

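Run:
```python
from geo import *
np.set_printoptions(precision=4,suppress=True)
c=dict(np.load("w6.npz")); f=lambda x,y:np.array([180+(x+.5)/4-.5,130+(y+.5)/4-.5])
hd=np.radians(2.85); Y=np.array([-np.sin(hd),np.cos(hd)])
for n,p,z in [("thinR",(396,200),.057),("thinR2",(397,320),.057),("thinL",(320,200),.057),("thinL2",(326,340),.057),("blkL",(456,215),.057),("blkL2",(456,320),.057),("blkR",(727,215),.057),("blkR2",(716,420),.057),("hole",(359,239),.057),("noseL",(403,318),.1103),("noseR",(437,318),.1103),("blkc",(589,316),.057),("flL",(320,367),.1503),("flR",(512,367),.1503)]:
    X=ray(c,f(*p),z); print(n,X[:2],"along bed y mm",(1e3*(X[:2]@Y)).round(1))
print("tcp along y",1e3*(np.array([.57,.0021])@Y))
```

```text
thinR [ 0.5439 -0.004 ] along bed y mm -31.0
thinR2 [ 0.5713 -0.0025] along bed y mm -30.9
thinL [ 0.5448 -0.0209] along bed y mm -47.9
thinL2 [ 0.5768 -0.0184] along bed y mm -47.1
blkL [0.5466 0.0095] along bed y mm -17.7
blkL2 [0.5706 0.0109] along bed y mm -17.4
blkR [0.5435 0.0698] along bed y mm 42.7
blkR2 [0.5913 0.0726] along bed y mm 43.1
hole [ 0.5531 -0.0118] along bed y mm -39.3
noseL [ 0.5581 -0.0012] along bed y mm -28.9
noseR [0.5578 0.005 ] along bed y mm -22.7
blkc [0.5681 0.0411] along bed y mm 12.8
flL [ 0.5568 -0.0134] along bed y mm -41.0
flR [0.5553 0.0156] along bed y mm -12.1
tcp along y -26.243780537251425
```

In the wrist view the gap runs from -30.9 to -17.6 mm along bed y, and the key axis is at -26.2, which matches the nose seen at -25.8. I'll enter at about -23.1 (0.5702, 0.0052). The fully seated axis should be near -22.1.

```bash
python3 -m inch '[{"translation":[0,0.1,0.2],"rotation":[0,0,0]},{"translation":[0,0,0.5],"rotation":[0,0,0]},{"translation":[0,0,0.5],"rotation":[0,0,0]},{"translation":[0,0,0.1],"rotation":[0,0,0]},{"translation":[0,0,0],"rotation":[0,0,0]}]'
python3 - <<'E'
from geo import *
go([.5702,.0054,.105],92.85)
E
```

```text
time: 12.75
ee_pos: [0.5705, 0.0049, 0.1215]
tcp_rot: [0.0, -0.025, 1.0, 0.0]
ft_force: [0.1, -0.5, -2.3]
width: 0.0197
t 12.75 pos [0.5705 0.0049 0.1215] y-heading 92.85 tilt deg [0.03 0.  ] F [ 0.1 -0.5 -2.3] w 0.0197
shift units [0.01 0.02 0.55] mm world [ -0.3   0.5 -16.5]
turn units [ 0.  0. -0.]
```

```bash
python3 -m inch '[{"translation":[0,0.02,0.2],"rotation":[0,0,0]},{"translation":[0,0,0.2],"rotation":[0,0,0]},{"translation":[0,0,0.15],"rotation":[0,0,0]},{"translation":[0,0,0],"rotation":[0,0,0]},{"translation":[0,0,0],"rotation":[0,0,0]}]'
python3 - <<'E'
from geo import *
from cell import snapshot
go([.5701,.0064,.085],92.85)
for n,(x,y,w,h) in {"wrist":(180,130,200,150),"side":(200,170,120,110)}.items():
    im=snapshot(n)[:,:,::-1]; k=4 if n=="wrist" else 5
    cv2.imwrite(f"pics/{n}7.png",cv2.resize(im[y:y+h,x:x+w],None,fx=k,fy=k,interpolation=cv2.INTER_CUBIC))
E
```

```text
time: 13.38
ee_pos: [0.5708, 0.0056, 0.1056]
tcp_rot: [0.001, -0.025, 1.0, 0.0]
ft_force: [-0.4, 0.2, -1.8]
width: 0.0194
t 13.375 pos [0.5708 0.0056 0.1056] y-heading 92.85 tilt deg [0.09 0.  ] F [-0.4  0.2 -1.8] w 0.0194
shift units [0.02 0.03 0.69] mm world [ -0.7   0.8 -20.6]
turn units [-0.    0.01 -0.  ]
```

View pics/wrist7.png

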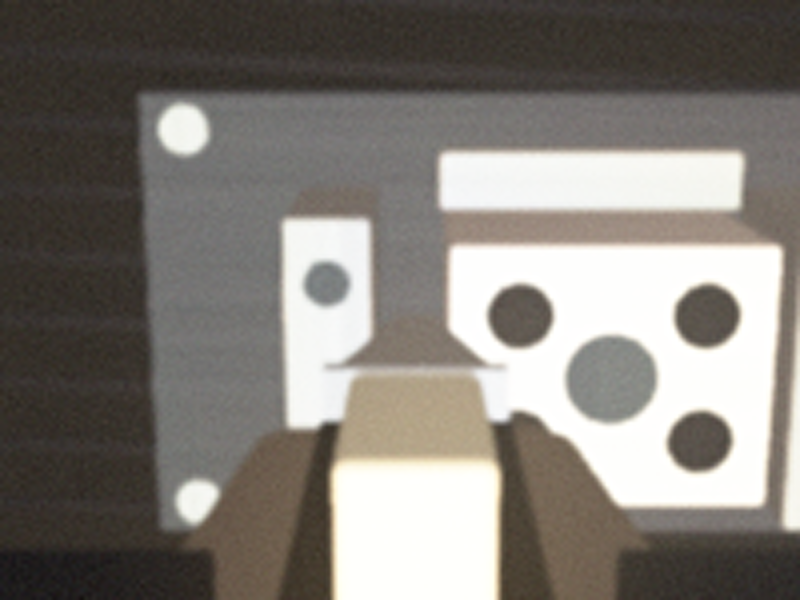

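View pics/side7.png

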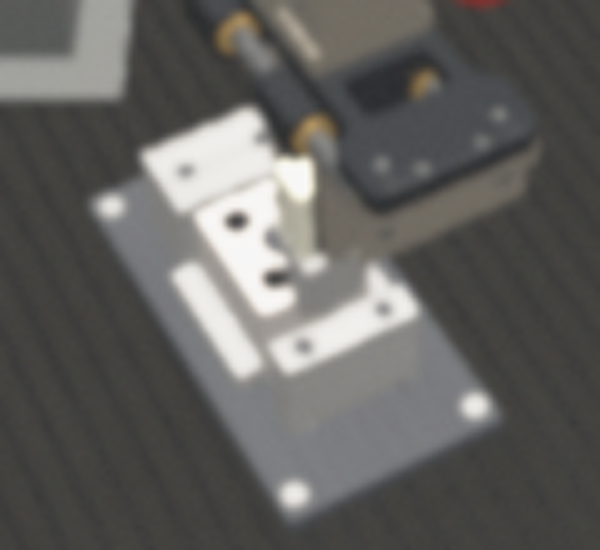

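The nose sits centred between the thin stop (edge at col 373) and the block (edge at col 447). Driving in steps.

```bash
python3 -m inch '[{"translation":[0.01,0.02,0.15],"rotation":[0,0,0]},{"translation":[0,0,0.15],"rotation":[0,0,0]},{"translation":[0,0,0],"rotation":[0,0,0]}]'
python3 -m inch '[{"translation":[0,0,0.15],"rotation":[0,0,0]},{"translation":[0,0,0],"rotation":[0,0,0]}]'
python3 - <<'E'
from geo import *
go([.5701,.0064,.085],92.85)
E
```

```text
time: 13.85
ee_pos: [0.5701, 0.006, 0.096]
tcp_rot: [0.0, -0.025, 1.0, -0.0]
ft_force: [-0.7, -0.8, -1.7]
width: 0.0201
time: 14.1
ee_pos: [0.5702, 0.0061, 0.0917]
tcp_rot: [0.001, -0.025, 1.0, -0.0]
ft_force: [0.7, -1.7, -1.7]
width: 0.0194
t 14.1 pos [0.5702 0.0061 0.0917] y-heading 92.85 tilt deg [0.06 0.  ] F [ 0.7 -1.7 -1.7] w 0.0194
shift units [0.   0.01 0.22] mm world [-0.1  0.3 -6.7]
turn units [-0.    0.01 -0.  ]
```

```bash
python3 -m inch '[{"translation":[0,0.01,0.1],"rotation":[0,0,0]},{"translation":[0,0,0],"rotation":[0,0,0]}]'
python3 -m inch '[{"translation":[0,0,0.08],"rotation":[0,0,0]},{"translation":[0,0,0],"rotation":[0,0,0]}]'
python3 - <<'E'
from geo import *
go([.5701,.0064,.085],92.85)
E
```

```text
time: 14.35
ee_pos: [0.5703, 0.0065, 0.0888]
tcp_rot: [0.001, -0.025, 1.0, 0.0]
ft_force: [0.3, -1.4, -1.9]
width: 0.0197
time: 14.6
ee_pos: [0.5703, 0.0065, 0.0865]
tcp_rot: [0.001, -0.025, 1.0, 0.0]
ft_force: [1.1, -1.2, -1.6]
width: 0.0197
t 14.6 pos [0.5703 0.0065 0.0865] y-heading 92.85 tilt deg [0.07 0.01] F [ 1.1 -1.2 -1.6] w 0.0197
shift units [ 0.01 -0.    0.05] mm world [-0.2 -0.1 -1.5]
turn units [ 0.    0.01 -0.  ]
```

```bash
python3 -m inch '[{"translation":[0,0,0.05],"rotation":[0,0,0]},{"translation":[0,0,0],"rotation":[0,0,0]}]'
python3 -m inch '[{"translation":[0,0,0.04],"rotation":[0,0,0]},{"translation":[0,0,0],"rotation":[0,0,0]}]'
python3 - <<'E'
from geo import *
go([.5701,.0064,.084],92.85)
E
```

```text
time: 14.85
ee_pos: [0.5704, 0.0065, 0.0851]
tcp_rot: [0.001, -0.025, 1.0, 0.0]
ft_force: [-0.2, -1.9, -3.5]
width: 0.02
time: 15.1
ee_pos: [0.5706, 0.0065, 0.084]
tcp_rot: [0.001, -0.025, 1.0, 0.0]
ft_force: [-0.6, -1.1, 1.2]
width: 0.0197
t 15.1 pos [0.5706 0.0065 0.084 ] y-heading 92.85 tilt deg [0.1  0.01] F [-0.6 -1.1  1.2] w 0.0197
shift units [ 0.02 -0.    0.  ] mm world [-0.5 -0.1 -0. ]
turn units [ 0.    0.01 -0.  ]
```

Force is starting to build. I'll go on in small steps.

```bash
python3 -m inch '[{"translation":[0,0,0.04],"rotation":[0,0,0]},{"translation":[0,0,0],"rotation":[0,0,0]}]'
python3 -m inch '[{"translation":[0,0,0.04],"rotation":[0,0,0]},{"translation":[0,0,0],"rotation":[0,0,0]}]'
python3 - <<'E'
from geo import *
go([.5701,.0064,.084],92.85)
E
```

```text
time: 15.35
ee_pos: [0.5708, 0.0065, 0.0834]
tcp_rot: [0.001, -0.025, 1.0, 0.0]
ft_force: [-1.1, -1.2, 6.8]
width: 0.0199
time: 15.6
ee_pos: [0.5711, 0.0065, 0.0829]
tcp_rot: [0.001, -0.025, 1.0, 0.0]
ft_force: [-2.4, 0.2, 13.8]
width: 0.0195
t 15.6 pos [0.5711 0.0065 0.0829] y-heading 92.84 tilt deg [0.17 0.01] F [-2.4  0.2 13.8] w 0.0195
shift units [ 0.03 -0.   -0.04] mm world [-1.  -0.1  1.1]
turn units [ 0.    0.02 -0.  ]
```

```bash
python3 -m inch '[{"translation":[0.02,0,0.05],"rotation":[0,0.02,0]},{"translation":[0,0,0],"rotation":[0,0,0]},{"translation":[0,0,0],"rotation":[0,0,0]}]' 0 60
python3 -m inch '[{"translation":[0,0,0.05],"rotation":[0,0,0]},{"translation":[0,0,0],"rotation":[0,0,0]},{"translation":[0,0,0],"rotation":[0,0,0]}]'
python3 - <<'E'
from geo import *
from cell import snapshot
go([.5701,.0064,.084],92.85)
c=get_calibration("wrist"); np.savez("w8.npz",**c)
for n,(x,y,w,h) in {"wrist":(180,130,200,150),"side":(200,170,120,110)}.items():
    im=snapshot(n)[:,:,::-1]; k=4 if n=="wrist" else 5
    cv2.imwrite(f"pics/{n}8.png",cv2.resize(im[y:y+h,x:x+w],None,fx=k,fy=k,interpolation=cv2.INTER_CUBIC))
    if n=="wrist": cv2.imwrite("pics/wrist8f.png",im)
E
```

```text
time: 15.98
ee_pos: [0.5713, 0.0065, 0.0825]
tcp_rot: [0.001, -0.025, 1.0, 0.0]
ft_force: [-4.7, -1.1, 22.0]
width: 0.0195
time: 16.35
ee_pos: [0.5717, 0.0066, 0.082]
tcp_rot: [0.001, -0.025, 1.0, 0.0]
ft_force: [-6.3, -0.2, 33.3]
width: 0.0198
t 16.35 pos [0.5717 0.0066 0.082 ] y-heading 92.84 tilt deg [0.14 0.01] F [-6.3 -0.2 33.3] w 0.0198
shift units [ 0.05 -0.   -0.07] mm world [-1.6 -0.2  2. ]
turn units [ 0.    0.02 -0.  ]
```

View pics/wrist8f.png

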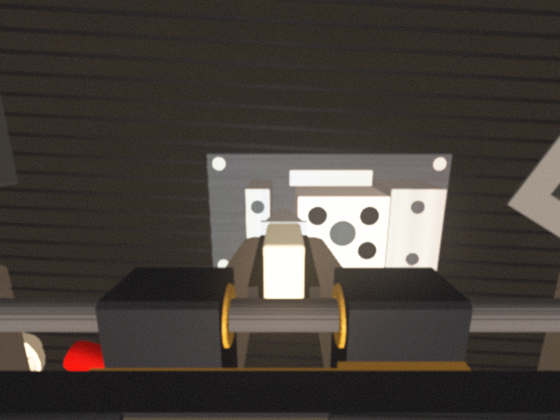

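View pics/side8.png

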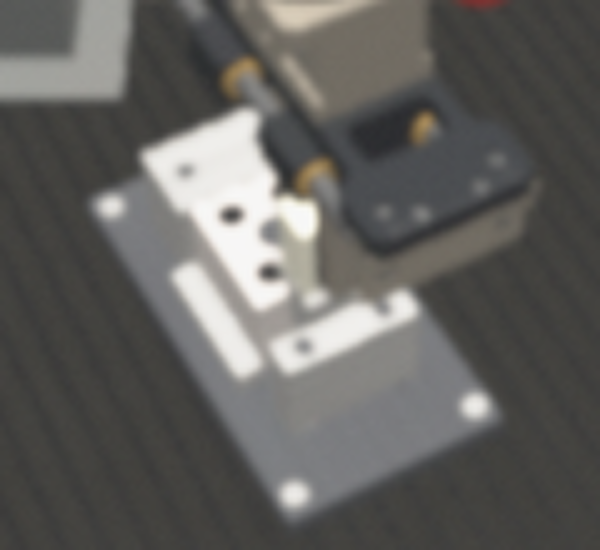

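```bash
python3 -m inch '[{"translation":[0,0,0],"rotation":[0,0,0]},{"translation":[0,0,0],"rotation":[0,0,0]},{"translation":[0,0,0],"rotation":[0,0,0]},{"translation":[0,0,0],"rotation":[0,0,0]},{"translation":[0,0,0],"rotation":[0,0,0]}]'
python3 - <<'E'
from geo import *
go([.5701,.0064,.084],92.85)
E
```

```text
time: 17.08
ee_pos: [0.5717, 0.0066, 0.082]
tcp_rot: [0.001, -0.025, 1.0, 0.0]
ft_force: [-6.1, -0.6, 32.2]
width: 0.0196
t 17.075 pos [0.5717 0.0066 0.082 ] y-heading 92.84 tilt deg [0.13 0.01] F [-6.1 -0.6 32.2] w 0.0196
shift units [ 0.05 -0.   -0.07] mm world [-1.6 -0.2  2. ]
turn units [ 0.    0.02 -0.  ]
```

View pics/wrist8.png

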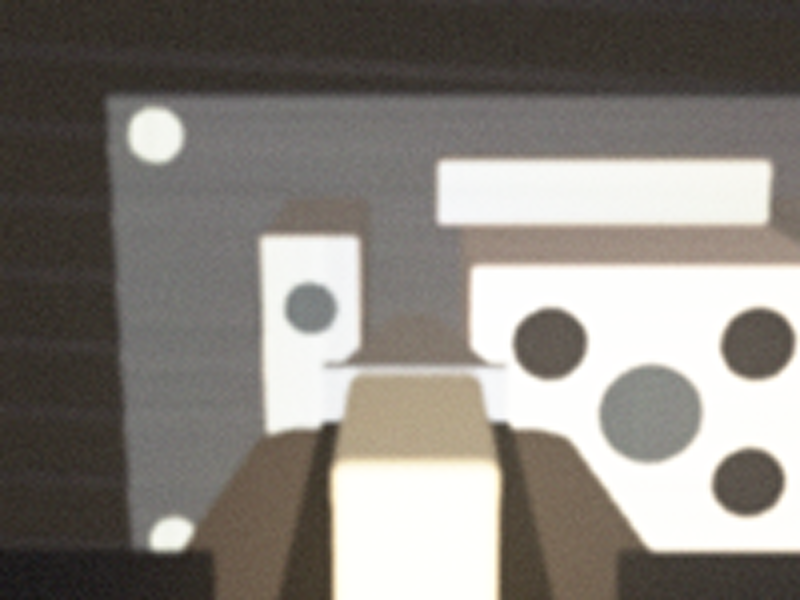

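The hold is steady at 32 N. I'll check for flushness at the block/thick-stop seam, around (388,225) in the full wrist picture.

Run:
```python
from geo import *
im=cv2.imread("pics/wrist8f.png"); cv2.imwrite("pics/seam.png",cv2.resize(im[175:275,340:450],None,fx=6,fy=6,interpolation=cv2.INTER_CUBIC))
c=dict(np.load("w8.npz")); f=lambda x,y:np.array([180+(x+.5)/4-.5,130+(y+.5)/4-.5])
hd=np.radians(2.85); Y=np.array([-np.sin(hd),np.cos(hd)])
for n,p in [("thinR",(361,280)),("blkL",(470,280)),("blkc",(651,413)),("thinhole",(311,307))]:
    print(n,(1e3*ray(c,f(*p),.057)[:2]@Y).round(1))
print("thickholes",[(1e3*ray(c,p,.057)[:2]@Y).round(1) for p in((418,207),(412,259))],"tcp",1e3*(np.array([.5717,.0066])@Y))
```

```text
thinR -31.0
blkL -13.5
blkc 16.5
thinhole -39.2
thickholes [np.float64(64.6), np.float64(64.3)] tcp -21.83387279879197
```

View pics/seam.png

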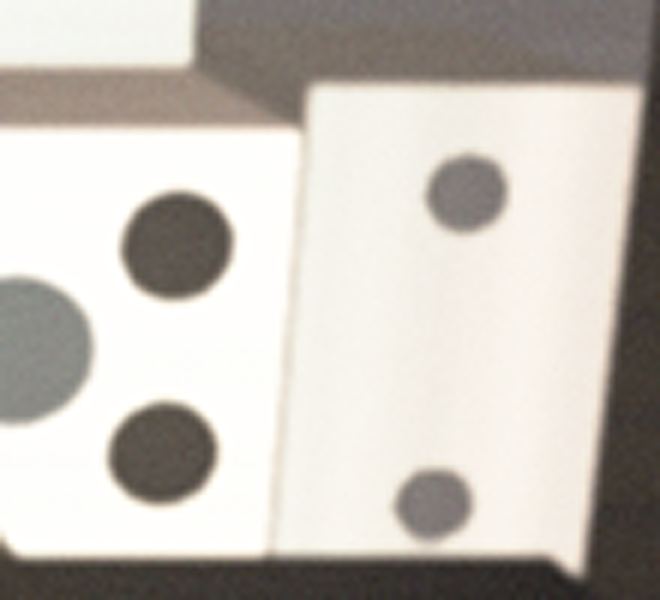

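The seam is closed, with the block centre 48 mm from the thick stop's origin. The push is steady and the key is upright, so I'm handing in.

Run:
```python
from cell import manip
s=manip.state(); print(s["time"],s["ft_force"].round(1),s["width"]); print(manip.job_done())
```

```text
17.075 [-6.1 -0.6 32.2] 0.01956781347490754
the job is handed in; nothing more can be done
None
```

The job is done and handed in at 17.1 s: the button was pressed fully down, and the key now holds the block flush against the thick stop. The hand-in gave no verdict.

- **Button:** I drew the key from its holder and pressed the button with its pin. It bottomed at the expected depth, with the force rising to about 18 N (4 N is needed) and almost no further movement.
- **Block:** I pushed the key upright into the gap beside the thin stop. In the last picture the seam at the thick stop is closed. The block's centre measures 48.0 mm from that stop's origin, and the gap at the thin stop is about 17.5 mm (18 expected).
- **Final hold:** The gripper still holds the key at 60 N and presses down with about 32 N, which stayed steady for 0.7 s. The tool is tilted about 0.1°.

Three readings did not quite agree:
- **Side camera:** it read about 3 mm off the other two cameras, so I mainly used the top and wrist cameras.
- **Final depth:** the tool ended about 3 mm lower than calculated for a tight wedge. The grip may have given or slipped slightly under load.
- **Sideways drift:** under load the tool shifted about 1.5 mm along the bed's x. That does not affect the fit.

I did not touch the bottle, screwdriver or cup.

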